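# Find the good guide slot by feel with a feeler blade

### The arm

A 6-joint arm with a two-finger parallel gripper is mounted at the origin on the work surface. World frame = base frame: x ahead of the robot, y to its left, z up, the work surface at z = 0. Lengths are in mm, angles in rad, forces in N, time in s.
With the tool pointing down it reaches from about 325 to 775 mm from the base axis. Payload 9.3 kg.
Tool frame: the origin (TCP) lies midway between the tips of the shut fingers; the grasp point (between the pads) lies bot.grasp_offset behind it (bot.grasp_offset is the distance from the TCP to the grasp point, in mm); z points along the fingers, y is the line along which they close (so a half turn about z gives the same grasp; the last joint's range is limited). The gripper opens to 85 mm and grips with 20 to 120 N. Pads are 22 mm wide; open, the fingers measure 114 mm over their backs; the gripper's body (76 mm by 85 mm) begins 54 mm behind the grasp point. The pads swing forward as they close: fully open they stand 13 mm farther back than shut.
Start: joints at [-1.354, 0.259, 0.021, 1.334, 0, 1.418], TCP at [198.779, -512.819, 231.279] pointing down, gripper open.
Joint ranges: [-3.04, 3.04], [-0.91, 1.82], [-1.04, 1.36], [-1.92, 1.95], [-1.52, 1.45], [-3.14, 3.14]. Speed limits (rad/s): [2.22, 2.22, 2.79, 3.14, 3.14, 3.14].

### API

Orientations are given as a 3x3 rotation matrix whose columns are the frame's x, y, z axes.
In Python, from plant import bot, eyes, sign_off gives the robot as it stands.
- The arm moves only by the shell command python3 -m handwheel 'ROWS' [FORCE]. ROWS is JSON, a list of rows, each a list of 7 numbers: the turn, a rotation vector about the tool's x, y, z scaled (see below), then the shift along the tool's x, y, z scaled (see below), then the opening, from -1 (shut) to 1 (fully open). In form: [[ax, ay, az, dx, dy, dz, hand], ...]. A call has 1 to 8 rows; each row shifts and turns the commanded pose from where the row before left it, along the tool's axes as they then stand; what a row does not reach is not made up. The controller multiplies each number of a shift by 0.04 m and each number of a turn by 90 degrees. A row lasts 1/10 s, in which the tool goes at most 50 mm and 8.59 degrees, less where a joint would pass 70% of its speed; a pose out of reach is approached as far as the arm can. A call with a number of a shift or a turn outside -1 to 1 is refused whole. A call with a gripper value outside its range is refused whole. The fingers move at their own pace and stop on an object; FORCE is the grip in N (left out, the last holds). Time passes only in rows, so rows that do not move let the fingers close. It gives the time, the measured TCP pose, the force, the opening and the grip force at its end, in the units of the state.
- bot.get_obs(): the state, without advancing time (a new reading comes with each control period).
- eyes.snapshot(name): name is "side" or "top" or "wrist"; returns a dict with "frame" (384x512x3 uint8, red, green, blue), "fx", "fy", "cx", "cy" (pixels), "extrinsics" (4x4, takes a point from camera to world coordinates); the wrist camera has in their place "hand_eye" (4x4, takes a point from camera to tool coordinates, whose origin is the TCP and whose axes are the flange's). Camera axes: x right, y up, looking along -z (the intrinsics and any distortion apply to the point x, -y, -z); pixel columns grow to the right and rows downward; lengths in mm; the calibration is good to about 2 mm. A picture is of the moment at which its call begins: read the wrist's pose just before it. There is no depth.
- sign_off(): hands the job in; it is judged then, once.
Trained networks look in a picture, given as the dict that the camera call returned (one of the last four; its "shot" number tells which), for a name from the list of things; names that differ only in an ending like _2 or _b are one class to them, and where a whole thing is asked for, a point or a joint stands for the part that bears it (a point fixed in the world has none). Each returns a list of dicts, best first, with "p" (0 to 1); they miss things now and then, are a little off and sometimes report something else, mostly with a low value. They report only what shows in the picture. A call takes as long as a camera call. They do not tell look-alikes from the thing itself.
- eyes.search_frame(picture, query): "at" ([x, y, z] in mm, in world coordinates, good to about 4 mm: the middle of the surface that is visible of it).
- eyes.place_of(picture, query): "at" ([x, y, z] in mm, in world coordinates, good to about 4 mm: a listed point, or the origin of a listed thing).
The state is a dict: "t": time; "joints": joint angles; "joint_velocities": joint speeds; "joint_efforts": joint torques, N m; "eef_pos": TCP position; "orientation": TCP orientation; "ft_force": force on the tool from outside, world axes, zero at the start; "moment": the same for the moment, N m; "finger_gap": opening from 0.0 (shut) to 1.0 (fully open); "grip_force": force on a finger pad.
Only numpy, scipy, OpenCV 4.12 (cv2) and the standard library are available. Lean on these libraries where they do the work, as an engineer would, in place of code of your own. Each camera call takes 0.05 s, during which the arm holds its last target. There are 200 camera calls.

### The job

Slide the feeler blade into the slots of the hardwood sizing block and find, by the drag you feel, the one slot whose spring guide still grips it: the others are either loose or blocked, and they all look alike. Push the feeler fully home in that slot, past the click until its shoulder is against the block, and leave it there lying flat, let go; do not disturb the other things on the bench.

Things in the scene. Friction and masses are not known exactly. Their poses are not given: they have to be found in the camera images.
- guide_block: hardwood sizing block fixed on the bench, 110 deep (x) x 256 wide (y) x 48 high mm. Origin: centre of its underside; its -x face is the front, facing the robot; z up. Four alike slots, open at the front, run along its x at y = +90, +30, -30, -90 mm; each 38 wide, 10 high, 100 deep, its floor the bench. The first 25 mm of each is open-topped between cheeks 24 high (four notches seen from above)
- slot1 (a point): mouth of slot 1 (block y = +90 mm): mid-width of the slot at the block's front face, bench height; axes as the block's, +x into the slot. Which slot is good differs each time and cannot be seen: one has a good spring guide, one is blocked (rigid stop about 47 mm in), two are worn and loose (the blade slides freely until the shoulder meets the block)
- slot2 (a point): mouth of slot 2, likewise (block y = +30 mm). In whichever slot is good, a spring shoe 55 mm in presses down on the blade with about 4 N: it starts to rub when the blade is about 50 mm in and drags by about 5 to 15 N from 60 mm in, then drops into the blade's groove at 95 mm
- slot3 (a point): mouth of slot 3, likewise (block y = -30 mm)
- slot4 (a point): mouth of slot 4, likewise (block y = -90 mm)
- feeler: the feeler: flat steel blade 30 wide, 6 thick, with an upright wooden grip; 0.12 to 0.18 kg. Origin: on the underside below the grip's centre; +x towards the tip, z up. Tip at x = +140 mm, tail at -25. A cross-bar (shoulder) 52 wide, 16 high, x = 35 to 45, is too wide for a slot and meets the block's front when the blade is home, 95 mm in. A groove 9 wide, 4 deep crosses the top at x = 100
- feeler_grip (a point): centre of the feeler's wooden grip, 25 mm above the feeler's underside; the grip is 44 mm long (x), 20 mm thick (y, the way to pinch it), from 6 to 48 mm above the underside. Axes as the feeler's
- feeler_tip (a point): middle of the blade's leading edge, 1 mm above its underside; the top tapers to 2 mm thick over the last 20 mm. Fully home it is 40 mm beyond the block's centre (block x), 5 mm short of the slot's end
- billet: bystander: pale wood billet 100 x 150 x 30 mm, origin under its centre
- knife: bystander: carving knife lying flat, 180 mm long, origin near its middle
- bamboo_strip: bystander: bamboo strip 18 x 200 x 6 mm, origin under its centre
- whetstone: bystander: green whetstone 150 x 50 x 25 mm, origin under its centre
- square: bystander: try square, 100 mm stock and 140 mm steel blade, origin under the stock's centre
There are look-alikes about, which are no part of the job. What is shaped like the feeler but blue is not meant.

How it is judged:
By the outcome, as a careful person would: the job done as asked, in the order asked, and still so for the second after the job is handed in, with the robot touching nothing.
It also fails if it takes over 64 s, if anything falls off the work surface, if the arm or the gripper's body presses on something with over 40 N, if the wrist force passes 120 N, or if a joint passes its speed limit or range.

## Working session

There is one attempt and no reset: what is moved stays moved. The work goes in short steps, Python scripts to look and compute and a shell command to move; the robot and the scene stay as the last step left them, time stands still between calls to the robot, and variables do not carry over. Pictures are saved under pics/ and viewed, at most 10 in all, crops included, and the job is handed in when it is done.

```bash
mkdir -p pics; ls; cat > h.py <<'E'
from plant import bot, eyes, sign_off
import numpy as np, cv2
def save(p,n): cv2.imwrite('pics/'+n, p['frame'][:,:,::-1])
E
python3 - <<'E'
from h import *
o=bot.get_obs();print(o['t'],o['eef_pos'],np.round(o['orientation'],3).tolist(),bot.grasp_offset)
p=eyes.snapshot('top');save(p,'top.png')
print(p['fx'],p['cx'],p['cy'],np.round(p['extrinsics'],3).tolist())
for q in ['feeler','feeler_grip','feeler_tip','guide_block','slot1','slot2','slot3','slot4','whetstone','billet','knife','square','bamboo_strip']:
    print(q,[(round(r['p'],2),np.round(r['at']).tolist()) for r in eyes.place_of(p,q)[:3]])
E
```

```text
pics
0.0 [ 198.73056117 -512.55354177  230.66965369] [[0.932, 0.361, -0.0], [0.361, -0.932, 0.001], [0.0, -0.001, -1.0]] 18.700000000000003
355.6333120985238 252.02351544915808 184.89571855691872 [[0.075, 0.976, -0.204, 350.273], [-0.997, 0.074, -0.014, -12.305], [0.002, 0.204, 0.979, 987.443], [0.0, 0.0, 0.0, 1.0]]
feeler [(0.93, [336.0, 185.0, 2.0]), (0.93, [355.0, -141.0, 3.0]), (0.65, [450.0, 112.0, -3.0])]
feeler_grip [(0.74, [334.0, 180.0, 23.0]), (0.6, [448.0, 107.0, 24.0]), (0.59, [356.0, -139.0, 26.0])]
feeler_tip [(0.8, [322.0, 318.0, 3.0]), (0.73, [469.0, -27.0, -2.0]), (0.71, [290.0, -19.0, 0.0])]
guide_block [(0.6, [688.0, -43.0, 1.0])]
slot1 [(0.92, [632.0, -22.0, 2.0]), (0.74, [652.0, -142.0, -2.0]), (0.68, [617.0, 40.0, -1.0])]
slot2 [(0.92, [632.0, -22.0, 2.0]), (0.74, [652.0, -142.0, -2.0]), (0.68, [617.0, 40.0, -1.0])]
slot3 [(0.92, [632.0, -22.0, 2.0]), (0.74, [652.0, -142.0, -2.0]), (0.68, [617.0, 40.0, -1.0])]
slot4 [(0.92, [632.0, -22.0, 2.0]), (0.74, [652.0, -142.0, -2.0]), (0.68, [617.0, 40.0, -1.0])]
whetstone []
billet [(0.78, [610.0, 406.0, -0.0])]
knife [(0.71, [452.0, 421.0, 3.0])]
square [(0.64, [411.0, -452.0, 1.0])]
bamboo_strip [(0.94, [652.0, 295.0, 2.0])]
```

View pics/top.png

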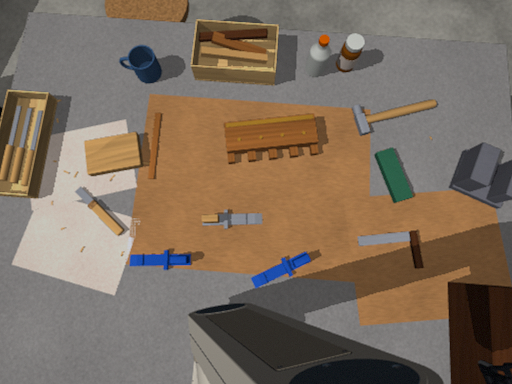

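The wooden feeler is at about pixel (209–262, 218); its grip is on the left and the tip points right. The two blue look-alikes are at (160,260) and (282,270). The block is at (270,137) with its notches facing down the picture, towards the robot. I'll swing the tool round and look with the wrist camera.

```bash
python3 -m handwheel '[[0,0,-0.095,0,0,0,1],[0,0,-0.095,0,0,0,1],[0,0,-0.095,0,0,0,1],[0,0,-0.095,0,0,0,1],[0,0,-0.095,0,0,0,1],[0,0,-0.095,0,0,0,1],[0,0,-0.095,0,0,0,1],[0,0,-0.095,0,0,0,1]]' 60
python3 -m handwheel '[[0,0,-0.095,0,0,-0.3,1],[0,0,0,0.8,0.53,-0.2,1],[0,0,0,0.8,0.53,-0.2,1],[0,0,0,0.8,0.53,-0.2,1],[0,0,0,0.8,0.53,-0.2,1],[0,0,0,0.8,0.53,-0.2,1],[0,0,0,0.8,0.53,-0.2,1],[0,0,0,0.8,0.53,-0.2,1]]'
python3 -m handwheel '[[0,0,0,0.8,0.53,-0.2,1],[0,0,0,0.8,0.53,-0.2,1],[0,0,0,0.8,0.53,-0.2,1],[0,0,0,0.8,0.53,-0.2,1],[0,0,0,0.8,0.53,-0.2,1],[0,0,0,0.8,0.53,-0.2,1],[0,0,0,0.8,0.53,-0.2,1],[0,0,0,0,0,0,1]]'
python3 - <<'E'
from h import *
o=bot.get_obs();print(o['t'],o['eef_pos'],np.round(o['orientation'],3).tolist(),o['joints'])
p=eyes.snapshot('wrist');save(p,'w1.png')
print(p['fx'],p['cx'],p['cy'],np.round(p['hand_eye'],3).tolist(),[k for k in p])
for q in ['feeler','feeler_grip','feeler_tip','guide_block','slot1']:
    print(q,[(round(r['p'],2),np.round(r['at'],1).tolist()) for r in eyes.place_of(p,q)[:4]])
E
```

```text
t: 1.5
eef_pos: [198.8, -512.8, 231.3]
orientation: [[0.001, 1.0, 0.0], [1.0, -0.001, -0.0], [-0.0, 0.0, -1.0]]
ft_force: [0.0, -0.1, -0.0]
finger_gap: 0.997
grip_force: 0.0
t: 2.3
eef_pos: [314.3, -268.6, 299.8]
orientation: [[-0.141, 0.99, 0.0], [0.99, 0.141, -0.0], [-0.0, 0.0, -1.0]]
ft_force: [0.5, 0.1, -0.4]
finger_gap: 1.001
grip_force: 0.0
t: 3.1
eef_pos: [430.4, -24.1, 356.1]
orientation: [[-0.146, 0.989, 0.002], [0.989, 0.146, 0.0], [0.0, 0.002, -1.0]]
ft_force: [-0.1, 0.3, -0.4]
finger_gap: 1.005
grip_force: 0.0
3.1 [430.43671316 -24.10583581 356.06040891] [[-0.146, 0.989, 0.002], [0.989, 0.146, 0.0], [0.0, 0.002, -1.0]] [-2.51721208e-01  4.27934676e-02  7.16888135e-02  1.59821291e+00
  8.93396993e-04  1.17248487e+00]
328.62413732561544 254.3641370295593 188.17807470684946 [[0.0, 0.964, 0.267, 68.882], [1.0, -0.0, -0.001, 0.972], [-0.001, 0.267, -0.964, -142.872], [0.0, 0.0, 0.0, 1.0]] ['frame', 'fx', 'fy', 'cx', 'cy', 'hand_eye', 'shot']
feeler [(0.91, [446.9, 105.4, -1.9]), (0.82, [353.2, -141.5, 0.1])]
feeler_grip [(0.92, [353.0, -141.9, 25.0]), (0.74, [446.4, 109.8, 31.3])]
feeler_tip [(0.95, [461.8, -30.7, -1.0]), (0.66, [288.3, -19.2, -1.3])]
guide_block [(0.74, [687.0, -38.7, -1.0])]
slot1 [(0.92, [651.1, -140.0, 3.7]), (0.83, [613.7, 35.1, 0.9]), (0.58, [640.5, -81.0, -1.0]), (0.56, [628.4, -21.2, 0.6])]
```

View pics/w1.png

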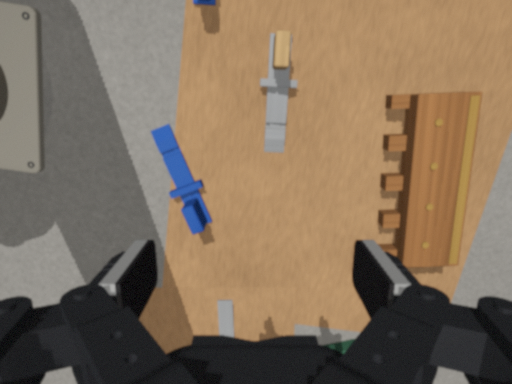

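The wooden feeler has its grip at (283,50), shoulder at (279,85) and tip at (275,151). The block's notched front runs from (390,95) to (385,245). I'll back-project those points.

```bash
cat >> h.py <<'E'
def ray(p,o,uv,z):
    T=np.array(p['hand_eye']); R=np.array(o['orientation'])
    d=np.array([(uv[0]-p['cx'])/p['fx'],-(uv[1]-p['cy'])/p['fy'],-1])
    d=R@T[:3,:3]@d; c=R@T[:3,3]+np.array(o['eef_pos'])
    return c+d*(z-c[2])/d[2]
def pix(p,o,X):
    T=np.array(p['hand_eye']); R=np.array(o['orientation'])
    c=T[:3,:3].T@(R.T@(np.array(X)-o['eef_pos'])-T[:3,3])
    return np.array([p['cx']+p['fx']*c[0]/-c[2], p['cy']-p['fy']*c[1]/-c[2]])
E
python3 - <<'E'
from h import *
o=bot.get_obs();p=eyes.snapshot('wrist')
for n,uv,z in [('tip',(275,151),1),('groove',(276.5,124),6),('shL',(262,84),16),('shR',(297,84.5),16),('gripTopFar',(282.5,31),48),('gripTopNear',(282.5,67),48),('cheek1 frontcorners',(387,96),24),('c1b',(387,108),24),('c2',(384.5,136),24),('c2b',(384,150),24),('c3',(381.5,174),24),('c3b',(381,190),24),('c4',(380,212),24),('c4b',(379.5,228),24),('top',(418,93),48),('top',(481,92),48),('top',(403,266),48),('top',(461,265),48)]: print(n,np.round(ray(p,o,uv,z),1))
im=cv2.resize(p['frame'][80:275,370:490],None,fx=3,fy=3,interpolation=cv2.INTER_CUBIC)
g=cv2.resize(p['frame'][20:160,240:320],None,fx=4,fy=4,interpolation=cv2.INTER_CUBIC)
c=np.zeros((600,700,3),np.uint8);c[:585,:360]=im;c[:560,370:690]=g
cv2.imwrite('pics/crop.png',c[:,:,::-1])
E
```

```text
tip [462.8 -33.8   1. ]
groove [458.3   6.8   6. ]
shL [428.7  59.1  16. ]
shR [477.3  65.3  16. ]
gripTopFar [444.3 124.2  48. ]
gripTopNear [451.3  82.2  48. ]
cheek1 frontcorners [602.9  67.4  24. ]
c1b [606.9  51.6  24. ]
c2 [613.  13.  24.]
c2b [617.2  -6.7  24. ]
c3 [622.3 -42.1  24. ]
c3b [627.5 -66.2  24. ]
c4 [ 634.5 -100.5   24. ]
c4b [ 640.  -126.2   24. ]
top [633.1  75.5  48. ]
top [714.8  88.3  48. ]
top [ 679.3 -173.4   48. ]
top [ 766.2 -159.4   48. ]
```

View pics/crop.png

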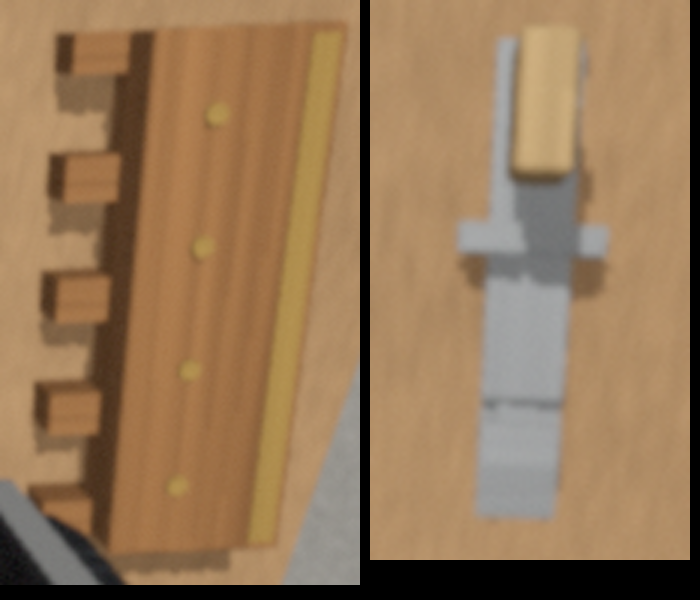

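```bash
cat > fit.py <<'E'
from h import *
from scipy.optimize import least_squares
def fit(p,o,P,x0):
    f=lambda x:np.concatenate([pix(p,o,[x[0]+np.cos(x[2])*a-np.sin(x[2])*b,x[1]+np.sin(x[2])*a+np.cos(x[2])*b,z])-uv for (a,b,z),uv in P])
    return least_squares(f,x0,loss='soft_l1')
E
python3 - <<'E'
from fit import *
o=bot.get_obs();p=eyes.snapshot('wrist')
L=lambda u,v:np.array([370+u/3,80+v/3])-.33
P=[((-55,128,24),L(73,33)),((-55,109,24),L(71,76)),((-55,71,24),L(64,152)),((-55,49,24),L(62,193)),((-55,11,24),L(57,271)),((-55,-11,24),L(54,313)),((-55,-49,24),L(48,382)),((-55,-71,24),L(45,424)),
((-30,128,48),L(157,28)),((55,128,48),L(346,22)),((-30,-128,48),L(111,553)),((55,-128,48),L(274,547))]
r=fit(p,o,P,[688,-41,.2]);x=r.x;print(x,np.degrees(x[2]),np.round(r.fun,1))
for b in (90,30,-30,-90): print(b,np.round([x[0]-np.cos(x[2])*55-np.sin(x[2])*b,x[1]-np.sin(x[2])*55+np.cos(x[2])*b],1))
G=lambda u,v:np.array([240+(u-370)/4,20+v/4])-.33
Q=[((140,15,1),G(555,520)),((140,-15,1),G(477,517)),((100,15,6),G(563,404)),((100,-15,6),G(483,402)),((45,26,16),G(609,257)),((45,-26,16),G(458,252)),((35,-26,16),G(459,222)),
((-22,10,48),G(580,28)),((-22,-10,48),G(526,27)),((22,10,48),G(573,172)),((22,-10,48),G(513,170))]
r=fit(p,o,Q,[448,108,-1.46]);print(r.x,np.degrees(r.x[2]),np.round(r.fun,1))
E
```

```text
[ 6.87854597e+02 -3.80707660e+01  1.80227873e-01] 10.32629646443356 [ 0.4 -1.8  0.  -1.9  0.4  0.2 -0.   1.9 -0.2  1.6 -0.2  1.9  0.1  3.
  0.1  2.4 -1.  -1.3  1.3 -2.  -1.8 -0.3  0.1 -0.3]
90 [617.6  40.6]
30 [628.4 -18.4]
-30 [639.1 -77.4]
-90 [ 649.9 -136.5]
[449.13766044 108.73976715  -1.46177154] -83.75333968436092 [ 0.2 -0.4 -0.  -0.3  0.1  2.1 -0.3  1.9 -0.5 -0.3  0.1 -0.3  0.1 -0.4
  0.9 -0.7 -1.5 -1.   0.5  0.8 -0.   0.8]
```

```bash
python3 -m handwheel '[[0,0,0.024,0.8,0.2,0.5,1],[0,0,0,0.8,0.2,1,1],[0,0,0,0.8,0.2,1,1],[0,0,0,0.85,0.22,1,1],[0,0,0,0,0,1,1],[0,0,0,0,0,1,1],[0,0,0,0,0,1,1],[0,0,0,0,0,0,1]]'
python3 - <<'E'
from fit import *
o=bot.get_obs();print(o['t'],np.round(o['eef_pos'],1),np.round(o['orientation'],3).tolist())
p=eyes.snapshot('wrist');save(p,'w2.png')
E
```

```text
t: 4.3
eef_pos: [443.4, 100.4, 96.7]
orientation: [[-0.103, 0.995, -0.008], [0.995, 0.103, -0.0], [0.001, -0.008, -1.0]]
ft_force: [-0.3, 0.4, -0.0]
finger_gap: 0.999
grip_force: 0.0
4.3 [443.4 100.4  96.7] [[-0.103, 0.995, -0.008], [0.995, 0.103, -0.0], [0.001, -0.008, -1.0]]
```

View pics/w2.png

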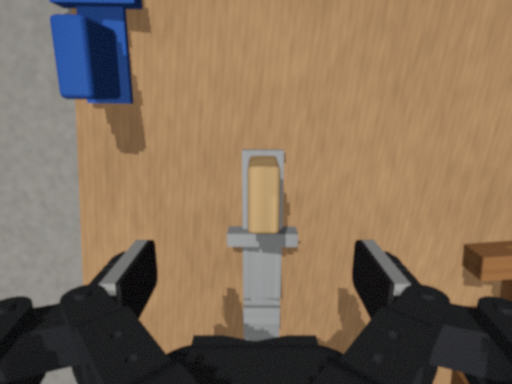

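The grip is centred at (264,195), about 6 mm to tool +y of the finger midline. I'll correct that, descend and grip.

```bash
python3 -m handwheel '[[0,0,0,0.2,0.17,0.5,1],[0,0,0,0,0,0.6,1],[0,0,0,0,0,0.5,1],[0,0,0,0,0,0.5,1],[0,0,0,0,0,0,1],[0,0,0,0,0,0,1]]'
python3 -m handwheel '[[0,0,0,0,0,0,-1],[0,0,0,0,0,0,-1],[0,0,0,0,0,0,-1],[0,0,0,0,0,0,-1],[0,0,0,0,0,0,-1],[0,0,0,0,0,0,-1],[0,0,0,0,0,0,-1],[0,0,0,0,0,0,-1]]' 60
```

```text
t: 4.95
eef_pos: [453.6, 109.6, 18.4]
orientation: [[-0.104, 0.995, 0.002], [0.995, 0.104, 0.0], [-0.0, 0.002, -1.0]]
ft_force: [0.7, 0.3, 1.0]
finger_gap: 1.002
grip_force: 0.0
t: 5.75
eef_pos: [452.4, 109.8, 17.0]
orientation: [[-0.104, 0.995, 0.0], [0.995, 0.104, -0.0], [-0.0, 0.0, -1.0]]
ft_force: [-1.2, -0.0, 6.8]
finger_gap: 0.227
grip_force: 57.8
```

```bash
python3 -m handwheel '[[0,0,0,0,0,-0.3,-1],[0,0,0,0,0,-0.7,-1],[0,0,0,0,0,-1,-1],[0,0,-0.095,0,0,0,-1],[0,0,-0.095,0,0,0,-1],[0,0,-0.095,0,0,0,-1],[0,0,-0.095,0,0,0,-1],[0,0,-0.095,0,0,0,-1]]'
python3 -m handwheel '[[0,0,-0.095,0,0,0,-1],[0,0,-0.095,0,0,0,-1],[0,0,-0.095,0,0,0,-1],[0,0,-0.095,0,0,0,-1],[0,0,-0.095,0,0,0,-1],[0,0,-0.095,0,0,0,-1],[0,0,0,0,0,0,-1],[0,0,0,0,0,0,-1]]'
```

```text
t: 6.55
eef_pos: [452.1, 109.8, 96.4]
orientation: [[-0.756, 0.655, -0.001], [0.655, 0.756, 0.0], [0.0, -0.0, -1.0]]
ft_force: [-0.2, 0.7, -1.1]
finger_gap: 0.223
grip_force: 59.2
t: 7.35
eef_pos: [452.2, 109.8, 96.5]
orientation: [[-0.985, -0.17, -0.0], [-0.17, 0.985, -0.0], [0.0, 0.0, -1.0]]
ft_force: [-0.4, 0.3, -1.5]
finger_gap: 0.223
grip_force: 59.1
```

```bash
python3 -m handwheel '[[0,0,-0.009,0.13,-0.8,0,-1],[0,0,0,0.12,-0.85,0,-1],[0,0,0,0.12,-0.85,0.3,-1],[0,0,0,0,0,0.6,-1],[0,0,0,0,0,0.6,-1],[0,0,0,0,0,0.4,-1],[0,0,0,0,0,0,-1],[0,0,0,0,0,0,-1]]'
python3 - <<'E'
from fit import *
o=bot.get_obs();print(np.round(o['eef_pos'],1),np.round(o['orientation'],3).tolist())
ims=[]
for n in ('top','side','wrist'):
    p=eyes.snapshot(n);save(p,n+'3.png')
    for q in ('feeler_tip','slot1','guide_block'):
        print(n,q,[(round(r['p'],2),np.round(r['at'],1).tolist()) for r in eyes.place_of(p,q)[:4]])
    if n=='top': ims.append(cv2.resize(p['frame'][100:240,190:340],(600,560),interpolation=cv2.INTER_CUBIC))
cv2.imwrite('pics/tc3.png',ims[0][:,:,::-1])
E
```

```text
t: 8.15
eef_pos: [456.2, 8.8, 20.8]
orientation: [[-0.983, -0.186, -0.0], [-0.186, 0.983, 0.0], [0.0, 0.0, -1.0]]
ft_force: [0.3, -0.1, 0.6]
finger_gap: 0.225
grip_force: 59.1
[456.2   8.8  20.8] [[-0.983, -0.186, -0.0], [-0.186, 0.983, 0.0], [0.0, 0.0, -1.0]]
top feeler_tip [(0.63, [322.7, 317.0, 6.7])]
top slot1 [(0.96, [614.8, 38.4, -0.8]), (0.55, [641.0, -84.2, -0.5])]
top guide_block [(0.83, [685.6, -42.7, 1.3])]
side feeler_tip [(0.95, [291.7, -18.6, 6.5]), (0.77, [322.9, 319.2, 0.7]), (0.61, [601.6, 33.5, 1.0]), (0.17, [462.2, 9.3, 6.3])]
side slot1 [(0.86, [636.7, -79.8, -3.2]), (0.72, [616.5, 39.7, 1.3]), (0.67, [652.3, -136.1, -1.5]), (0.65, [626.9, -19.6, -0.8])]
side guide_block [(0.77, [685.9, -44.4, -0.4]), (0.34, [612.3, 406.9, -1.9])]
wrist feeler_tip []
wrist slot1 []
wrist guide_block []
```

View pics/tc3.png

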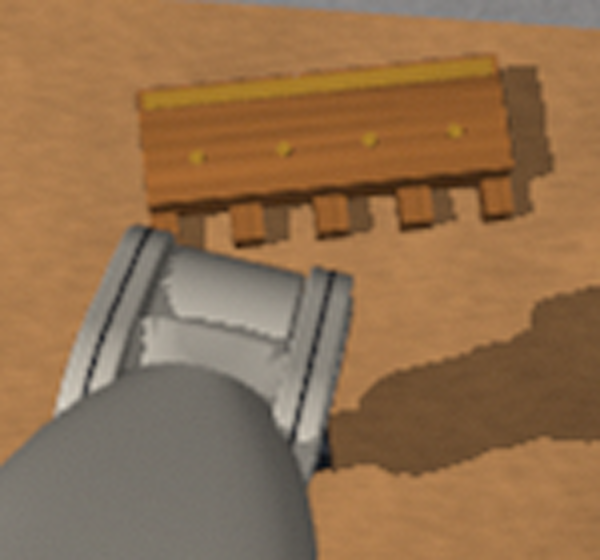

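View pics/side3.png

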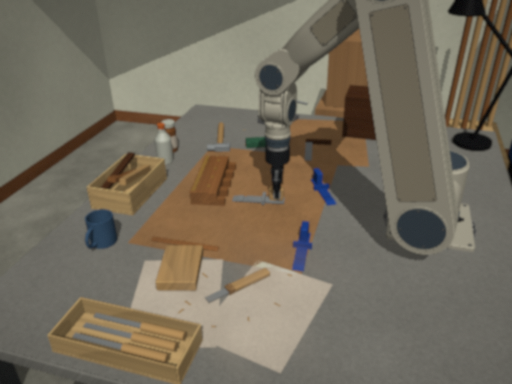

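The side view shows the held feeler level, with its tip at about (235,199) in front of the block at (210,180). In the top crop the mouth of slot 1 is at about (195,225), just ahead of the gripper. Averaging all the estimates, slot 1's mouth is at (616.6, 38.2) and the block's yaw is 11.1°, so I'll trim slightly and enter.

```bash
python3 -m handwheel '[[0,0,-0.004,0,-0.045,0.055,-1],[0,0,0,0,0,0,-1],[0,0,0,0,0,0,-1]]'
python3 -m handwheel '[[0,0,0,-0.4,0,0,-1],[0,0,0,-0.2,0,0,-1],[0,0,0,-0.2,0,0,-1],[0,0,0,-0.1,0,0,-1],[0,0,0,-0.1,0,0,-1],[0,0,0,0,0,0,-1],[0,0,0,0,0,0,-1]]'
```

```text
t: 9.05
eef_pos: [456.4, 7.0, 18.2]
orientation: [[-0.981, -0.194, -0.0], [-0.194, 0.981, 0.0], [0.0, 0.0, -1.0]]
ft_force: [0.2, -0.0, -2.1]
finger_gap: 0.223
grip_force: 59.2
t: 9.75
eef_pos: [495.4, 14.8, 18.3]
orientation: [[-0.981, -0.194, -0.0], [-0.194, 0.981, 0.0], [0.0, 0.0, -1.0]]
ft_force: [-0.4, -0.9, -1.8]
finger_gap: 0.222
grip_force: 59.2
```

```bash
python3 -m handwheel '[[0,0,0,-0.2,0,0,-1],[0,0,0,-0.2,0,0,-1],[0,0,0,-0.1,0,0,-1],[0,0,0,0,0,0,-1]]'
python3 -m handwheel '[[0,0,0,-0.1,0,0,-1],[0,0,0,-0.1,0,0,-1],[0,0,0,-0.1,0,0,-1],[0,0,0,0,0,0,-1]]'
python3 -m handwheel '[[0,0,0,-0.1,0,0,-1],[0,0,0,0,0,0,-1]]'
```

```text
t: 10.15
eef_pos: [516.1, 18.7, 18.3]
orientation: [[-0.981, -0.194, 0.0], [-0.194, 0.981, -0.0], [-0.0, -0.0, -1.0]]
ft_force: [-0.2, -0.5, -1.0]
finger_gap: 0.226
grip_force: 59.2
t: 10.55
eef_pos: [523.2, 21.0, 17.3]
orientation: [[-0.981, -0.194, -0.008], [-0.194, 0.981, -0.001], [0.008, 0.001, -1.0]]
ft_force: [-15.9, -2.3, 6.5]
finger_gap: 0.227
grip_force: 60.1
t: 10.75
eef_pos: [523.3, 21.3, 17.0]
orientation: [[-0.981, -0.193, -0.015], [-0.193, 0.981, -0.002], [0.015, 0.001, -1.0]]
ft_force: [-30.4, -6.8, 14.8]
finger_gap: 0.225
grip_force: 61.6
```

It stops rigidly at about 46 mm, so slot 1 is blocked. Back out and move to slot 2.

```bash
python3 -m handwheel '[[0,0,0,0.3,0,0,-1],[0,0,0,0.7,0,0,-1],[0,0,0,0.9,0,0,-1],[0,0,0,0,0,0,-1],[0,0,0,0,-0.75,0,-1],[0,0,0,0,-0.75,0,-1],[0,0,0,0,0,0,-1],[0,0,0,0,0,0,-1]]'
```

```text
t: 11.55
eef_pos: [468.5, -52.3, 18.4]
orientation: [[-0.981, -0.193, 0.0], [-0.193, 0.981, 0.0], [-0.0, 0.0, -1.0]]
ft_force: [-0.3, 0.6, -1.1]
finger_gap: 0.222
grip_force: 59.5
```

```bash
python3 -m handwheel '[[0,0,0,-0.4,0,0,-1],[0,0,0,-0.2,0,0,-1],[0,0,0,-0.2,0,0,-1],[0,0,0,-0.2,0,0,-1],[0,0,0,-0.2,0,0,-1],[0,0,0,-0.3,0,0,-1],[0,0,0,0,0,0,-1]]'
python3 -m handwheel '[[0,0,0,-0.1,0,0,-1],[0,0,0,-0.1,0,0,-1],[0,0,0,-0.1,0,0,-1],[0,0,0,0,0,0,-1]]'
python3 -m handwheel '[[0,0,0,-0.1,0,0,-1],[0,0,0,0,0,0,-1]]'
```

```text
t: 12.25
eef_pos: [528.7, -40.1, 18.4]
orientation: [[-0.981, -0.195, 0.001], [-0.195, 0.981, -0.0], [-0.001, -0.0, -1.0]]
ft_force: [0.1, -0.8, -1.9]
finger_gap: 0.223
grip_force: 59.5
t: 12.65
eef_pos: [538.7, -37.9, 18.1]
orientation: [[-0.981, -0.194, -0.001], [-0.194, 0.981, -0.0], [0.001, 0.0, -1.0]]
ft_force: [-0.1, -0.3, -2.3]
finger_gap: 0.227
grip_force: 59.2
t: 12.85
eef_pos: [542.1, -37.0, 17.8]
orientation: [[-0.981, -0.194, -0.002], [-0.194, 0.981, 0.0], [0.002, 0.0, -1.0]]
ft_force: [-1.2, -0.9, -4.4]
finger_gap: 0.225
grip_force: 58.9
```

```bash
python3 -m handwheel '[[0,0,0,-0.1,0,0,-1],[0,0,0,-0.1,0,0,-1],[0,0,0,0,0,0,-1]]'
python3 -m handwheel '[[0,0,0,-0.1,0,0,-1],[0,0,0,-0.1,0,0,-1],[0,0,0,0,0,0,-1]]'
python3 -m handwheel '[[0,0,0,-0.1,0,0,-1],[0,0,0,-0.1,0,0,-1]]'
```

```text
t: 13.15
eef_pos: [550.9, -35.5, 18.1]
orientation: [[-0.981, -0.194, -0.0], [-0.194, 0.981, 0.0], [0.0, 0.0, -1.0]]
ft_force: [-0.6, -0.2, -4.9]
finger_gap: 0.225
grip_force: 58.9
t: 13.45
eef_pos: [559.0, -33.9, 18.3]
orientation: [[-0.981, -0.194, 0.001], [-0.194, 0.981, 0.0], [-0.001, -0.0, -1.0]]
ft_force: [-1.6, -0.5, -5.2]
finger_gap: 0.224
grip_force: 58.8
t: 13.65
eef_pos: [566.6, -32.4, 18.5]
orientation: [[-0.981, -0.194, 0.0], [-0.194, 0.981, -0.0], [-0.0, -0.0, -1.0]]
ft_force: [-3.0, -0.4, -5.2]
finger_gap: 0.224
grip_force: 59.0
```

```bash
python3 -m handwheel '[[0,0,0,-0.1,0,0,-1]]';python3 -m handwheel '[[0,0,0,-0.1,0,0,-1]]';python3 -m handwheel '[[0,0,0,0.1,0,0,-1]]';python3 -m handwheel '[[0,0,0,0.1,0,0,-1]]';python3 -m handwheel '[[0,0,0,0.1,0,0,-1]]'
```

```text
t: 13.75
eef_pos: [570.6, -31.6, 18.5]
orientation: [[-0.981, -0.194, 0.0], [-0.194, 0.981, 0.0], [-0.0, -0.0, -1.0]]
ft_force: [-2.6, 0.4, -4.7]
finger_gap: 0.224
grip_force: 59.0
t: 13.85
eef_pos: [574.5, -30.8, 18.4]
orientation: [[-0.981, -0.194, 0.0], [-0.194, 0.981, 0.0], [-0.0, -0.0, -1.0]]
ft_force: [-3.5, -0.9, -4.6]
finger_gap: 0.223
grip_force: 59.0
t: 13.95
eef_pos: [572.0, -31.5, 18.6]
orientation: [[-0.981, -0.195, 0.003], [-0.195, 0.981, 0.0], [-0.003, -0.0, -1.0]]
ft_force: [2.4, 0.1, -5.4]
finger_gap: 0.223
grip_force: 58.8
t: 14.05
eef_pos: [567.0, -32.4, 18.6]
orientation: [[-0.981, -0.194, 0.002], [-0.194, 0.981, 0.0], [-0.002, -0.0, -1.0]]
ft_force: [2.1, 0.2, -5.7]
finger_gap: 0.225
grip_force: 58.8
t: 14.15
eef_pos: [562.4, -33.3, 18.5]
orientation: [[-0.981, -0.194, 0.001], [-0.194, 0.981, 0.0], [-0.001, -0.0, -1.0]]
ft_force: [2.8, -0.1, -5.4]
finger_gap: 0.224
grip_force: 58.8
```

Slot 2 shows about 3.5 N pressing down and a drag of ±2.7 N that reverses with direction. It looks like the good one, but I'll check slot 3 for comparison.

```bash
python3 -m handwheel '[[0,0,0,0.5,0,0,-1],[0,0,0,0.9,0,0,-1],[0,0,0,0.9,0,0,-1],[0,0,0,0,0,0,-1],[0,0,0,0,-0.75,0,-1],[0,0,0,0,-0.75,0,-1],[0,0,0,0,0,0,-1],[0,0,0,0,0,0,-1]]'
```

```text
t: 14.95
eef_pos: [483.8, -110.4, 18.7]
orientation: [[-0.981, -0.193, 0.001], [-0.193, 0.981, -0.0], [-0.001, -0.0, -1.0]]
ft_force: [0.1, 0.5, -2.2]
finger_gap: 0.224
grip_force: 59.5
```

```bash
python3 -m handwheel '[[0,0,0,-0.3,0,0,-1],[0,0,0,-0.2,0,0,-1],[0,0,0,-0.2,0,0,-1],[0,0,0,-0.2,0,0,-1],[0,0,0,-0.2,0,0,-1],[0,0,0,-0.3,0,0,-1],[0,0,0,0,0,0,-1]]'
python3 -m handwheel '[[0,0,0,-0.1,0,0,-1],[0,0,0,-0.1,0,0,-1],[0,0,0,-0.1,0,0,-1],[0,0,0,0,0,0,-1]]'
python3 -m handwheel '[[0,0,0,-0.1,0,0,-1],[0,0,0,0,0,0,-1]]'
```

```text
t: 15.65
eef_pos: [540.3, -98.9, 18.3]
orientation: [[-0.981, -0.195, 0.001], [-0.195, 0.981, -0.0], [-0.001, -0.0, -1.0]]
ft_force: [-0.0, 0.2, -1.4]
finger_gap: 0.226
grip_force: 59.5
t: 16.05
eef_pos: [550.8, -96.8, 18.4]
orientation: [[-0.981, -0.194, 0.0], [-0.194, 0.981, -0.0], [-0.0, -0.0, -1.0]]
ft_force: [-0.2, -0.7, -1.5]
finger_gap: 0.225
grip_force: 59.5
t: 16.25
eef_pos: [554.7, -96.0, 18.4]
orientation: [[-0.981, -0.194, 0.0], [-0.194, 0.981, -0.0], [-0.0, -0.0, -1.0]]
ft_force: [0.3, 0.2, -0.7]
finger_gap: 0.227
grip_force: 59.5
```

```bash
python3 -m handwheel '[[0,0,0,-0.1,0,0,-1],[0,0,0,-0.1,0,0,-1],[0,0,0,-0.1,0,0,-1]]';python3 -m handwheel '[[0,0,0,-0.1,0,0,-1],[0,0,0,-0.1,0,0,-1]]';python3 -m handwheel '[[0,0,0,-0.1,0,0,-1]]';python3 -m handwheel '[[0,0,0,0.1,0,0,-1],[0,0,0,0.1,0,0,-1]]'
```

```text
t: 16.55
eef_pos: [566.5, -93.6, 18.4]
orientation: [[-0.981, -0.194, 0.0], [-0.194, 0.981, -0.0], [-0.0, -0.0, -1.0]]
ft_force: [0.4, -0.1, -1.9]
finger_gap: 0.222
grip_force: 59.5
t: 16.75
eef_pos: [574.3, -92.0, 18.3]
orientation: [[-0.981, -0.194, 0.0], [-0.194, 0.981, 0.0], [-0.0, -0.0, -1.0]]
ft_force: [0.0, -0.0, -0.9]
finger_gap: 0.22
grip_force: 59.5
t: 16.85
eef_pos: [578.2, -91.2, 18.3]
orientation: [[-0.981, -0.194, -0.0], [-0.194, 0.981, 0.0], [0.0, 0.0, -1.0]]
ft_force: [0.3, 1.2, -1.6]
finger_gap: 0.226
grip_force: 59.5
t: 17.05
eef_pos: [569.6, -92.8, 18.2]
orientation: [[-0.981, -0.194, -0.0], [-0.194, 0.981, 0.0], [0.0, 0.0, -1.0]]
ft_force: [-0.9, -0.7, -1.9]
finger_gap: 0.226
grip_force: 59.5
```

Slot 3 slides freely, with no drag and no down-force, so slot 2 is the good one. Going back to it.

```bash
python3 -m handwheel '[[0,0,0,0.5,0,0,-1],[0,0,0,0.9,0,0,-1],[0,0,0,0.9,0,0,-1],[0,0,0,0,0,0,-1],[0,0,0,0,0.75,0,-1],[0,0,0,0,0.75,0,-1],[0,0,0,0,0,0,-1],[0,0,0,0,0,0,-1]]'
```

```text
t: 17.85
eef_pos: [468.1, -51.5, 18.6]
orientation: [[-0.981, -0.195, 0.001], [-0.195, 0.981, -0.0], [-0.001, -0.0, -1.0]]
ft_force: [0.7, 1.0, -1.1]
finger_gap: 0.227
grip_force: 59.5
```

```bash
python3 -m handwheel '[[0,0,0,-0.3,-0.01,0,-1],[0,0,0,-0.2,0,0,-1],[0,0,0,-0.3,0,0,-1],[0,0,0,-0.3,0,0,-1],[0,0,0,-0.3,0,0,-1],[0,0,0,-0.2,0,0,-1],[0,0,0,-0.2,0,0,-1],[0,0,0,-0.2,0,0,-1]]'
python3 -m handwheel '[[0,0,0,-0.2,0,0,-1],[0,0,0,-0.2,0,0,-1],[0,0,0,-0.1,0,0,-1],[0,0,0,-0.1,0,0,-1]]'
python3 -m handwheel '[[0,0,0,-0.1,0,0,-1],[0,0,0,-0.1,0,0,-1]]'
```

```text
t: 18.65
eef_pos: [546.7, -36.5, 18.1]
orientation: [[-0.981, -0.194, -0.001], [-0.194, 0.981, -0.0], [0.001, 0.0, -1.0]]
ft_force: [-6.7, -1.4, -1.2]
finger_gap: 0.221
grip_force: 59.4
t: 19.05
eef_pos: [569.7, -31.9, 18.0]
orientation: [[-0.981, -0.194, -0.002], [-0.194, 0.981, 0.0], [0.002, 0.0, -1.0]]
ft_force: [-4.5, -1.2, -2.7]
finger_gap: 0.226
grip_force: 59.5
t: 19.25
eef_pos: [578.1, -30.4, 18.2]
orientation: [[-0.981, -0.194, -0.0], [-0.194, 0.981, 0.0], [0.0, 0.0, -1.0]]
ft_force: [-2.1, -0.3, -3.7]
finger_gap: 0.225
grip_force: 59.3
```

```bash
for i in 1 2; do :; done; python3 -m handwheel '[[0,0,0,-0.06,0,0,-1],[0,0,0,0,0,0,-1]]';python3 -m handwheel '[[0,0,0,-0.06,0,0,-1],[0,0,0,0,0,0,-1]]';python3 -m handwheel '[[0,0,0,-0.06,0,0,-1],[0,0,0,0,0,0,-1]]';python3 -m handwheel '[[0,0,0,-0.06,0,0,-1],[0,0,0,0,0,0,-1]]'
```

```text
t: 19.45
eef_pos: [581.5, -29.9, 18.4]
orientation: [[-0.981, -0.194, 0.002], [-0.194, 0.981, 0.0], [-0.002, 0.0, -1.0]]
ft_force: [3.3, 1.3, -6.8]
finger_gap: 0.223
grip_force: 58.7
t: 19.65
eef_pos: [581.6, -29.7, 18.3]
orientation: [[-0.981, -0.194, -0.002], [-0.194, 0.981, -0.001], [0.002, -0.0, -1.0]]
ft_force: [-6.4, -1.5, -0.3]
finger_gap: 0.228
grip_force: 59.8
t: 19.85
eef_pos: [581.6, -29.6, 18.2]
orientation: [[-0.981, -0.193, -0.007], [-0.193, 0.981, -0.001], [0.007, -0.0, -1.0]]
ft_force: [-15.9, -3.7, 6.7]
finger_gap: 0.226
grip_force: 60.8
t: 20.05
eef_pos: [581.5, -29.4, 17.9]
orientation: [[-0.981, -0.192, -0.011], [-0.192, 0.981, -0.002], [0.011, 0.0, -1.0]]
ft_force: [-28.1, -6.7, 11.4]
finger_gap: 0.23
grip_force: 61.6
```

It clicked (the blade pulled itself in), then stopped hard with the shoulder on the block. Now I'll relax the push, seat it flat, release and retreat.

```bash
python3 -m handwheel '[[0,0,0,0.14,0,0.03,-1],[0,0,0,0,0,0,-1],[0,0,0,0,0,0,-1]]'
python3 -m handwheel '[[0,0,0,0,0,0,1],[0,0,0,0,0,0,1],[0,0,0,0,0,0,1],[0,0,0,0,0,0,1],[0,0,0,0,0,0,1],[0,0,0,0,0,0,1],[0,0,0,0,0,0,1],[0,0,0,0,0,0,1]]'
```

```text
t: 20.35
eef_pos: [581.5, -29.8, 17.6]
orientation: [[-0.981, -0.194, -0.001], [-0.194, 0.981, -0.0], [0.001, -0.0, -1.0]]
ft_force: [-7.0, -0.1, 3.9]
finger_gap: 0.225
grip_force: 60.4
t: 21.15
eef_pos: [582.0, -29.7, 17.1]
orientation: [[-0.981, -0.194, 0.0], [-0.194, 0.981, 0.0], [-0.0, 0.0, -1.0]]
ft_force: [-0.7, -0.1, 0.3]
finger_gap: 0.999
grip_force: 0.0
```

```bash
python3 -m handwheel '[[0,0,0,0,0,-0.4,1],[0,0,0,0,0,-0.7,1],[0,0,0,0,0,-1,1],[0,0,0,0.6,0,-0.8,1],[0,0,0,0.9,0,0,1],[0,0,0,0.9,0,0,1],[0,0,0,0.9,0,0,1],[0,0,0,0.9,0,0,1]]'
python3 -m handwheel '[[0,0,0,0,-0.9,0,1],[0,0,0,0,-0.9,0,1],[0,0,0,0,-0.9,0,1],[0,0,0,0,-0.9,0,1],[0,0,0,0,-0.9,0,1],[0,0,0,0,-0.9,0,1],[0,0,0,0,0,0,1],[0,0,0,0,0,0,1]]'
python3 - <<'E'
from fit import *
a=eyes.snapshot('top');b=eyes.snapshot('side')
c=np.zeros((400,800,3),np.uint8)
c[:,:400]=cv2.resize(a['frame'][95:235,195:335],(400,400),interpolation=cv2.INTER_CUBIC)
c[:,400:]=cv2.resize(b['frame'][120:260,150:290],(400,400),interpolation=cv2.INTER_CUBIC)
cv2.imwrite('pics/end.png',c[:,:,::-1])
E
```

```text
t: 21.95
eef_pos: [415.8, -62.4, 133.2]
orientation: [[-0.981, -0.194, 0.0], [-0.194, 0.981, -0.0], [-0.0, -0.0, -1.0]]
ft_force: [0.2, -0.4, -0.2]
finger_gap: 1.002
grip_force: 0.0
t: 22.75
eef_pos: [458.8, -274.6, 132.7]
orientation: [[-0.981, -0.193, -0.001], [-0.193, 0.981, 0.001], [0.001, 0.001, -1.0]]
ft_force: [-0.5, 0.0, -0.1]
finger_gap: 1.002
grip_force: 0.0
```

View pics/end.png

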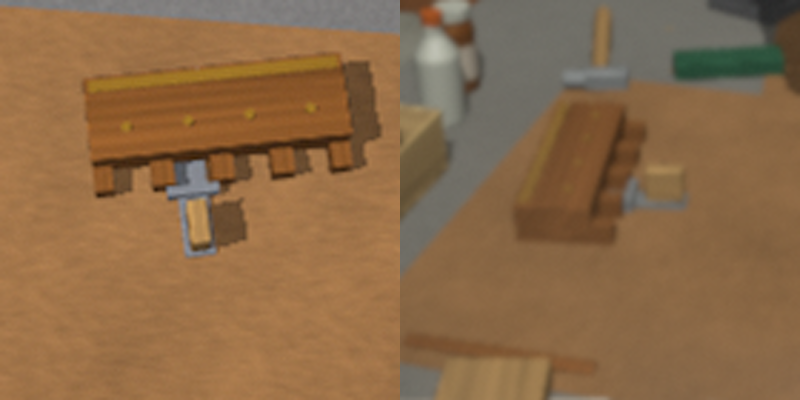

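The top view shows the shoulder at (193,188) flush against the cheeks of slot 2, second from the left. In the side view the feeler lies flat, and the robot is clear of it.

```bash
python3 -c "
from h import *
print(sign_off())"
```

```text
the job is handed in; nothing more can be done
None
```

The feeler is fully home in slot 2, the slot that grips, past the click with its shoulder against the block, lying flat and released; slot 1 was blocked, slot 3 loose, slot 4 not tried, and the job is handed in at about 23 s.

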